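# Wind the clamping timer and hold the glue press in the green

### The arm

A 7-joint arm with a two-finger parallel gripper is mounted at the origin on a cart in front of the work surface, level with it; the furniture and walls round the work are solid. World frame = base frame: x ahead of the robot, y to its left, z up, the work surface at z = 0. Lengths are in m, angles in rad, forces in N, time in s.
With the tool pointing down it reaches from about 0.35 to 0.9 m from the base axis. Payload 19.9 kg.
Tool frame: the origin (TCP) lies between the finger pads; the fingertips stand 19 mm ahead of it and the grasp point (between the pads) is the TCP; z points along the fingers, y is the direction in which the jaws open and shut (so a half turn about z gives the same grasp; the last joint's range is limited). The gripper opens to 94 mm and grips with 3 to 60 N. Pads are 16 mm wide; open, the fingers measure 119 mm over their backs; the gripper's body (75 mm by 177 mm) begins 78 mm behind the grasp point.
Start: joints at [-1.323, 0.417, -0.01, 1.614, 0.005, 1.111, -0.053], TCP at [0.179, 0.599, 0.224] pointing down, gripper open.
Joint ranges: [-2.81, 2.81], [-0.39, 2.02], [-1.27, 1.25], [0.06, 2.57], [-1.19, 4.33], [0.19, 2], [-2.82, 2.82]. Speed limits (rad/s): [1.89, 1.89, 2.39, 2.39, 3.01, 3.01, 3.01].

### API

Orientations are given as a 3x3 rotation matrix whose columns are the frame's x, y, z axes.
In Python, from rig import robot gives the robot as it stands. Calls block until the motion is done:
- robot.move_ptp(position, orientation): joint-space move of the TCP to a pose.
- robot.move_linear(position, velocity=0.15, frame=None, threshold=None): straight line of the TCP; frame=None keeps the orientation; velocity is the mean speed in m/s. With threshold (N) it stops when the force on the tool has changed by that much, and returns True; else False.
- robot.goto_joints(angles): joint-space move.
- robot.gripper_to(opening): finger opening in m; the grip force is fixed at half the most; returns when the fingers have stopped.
- robot.pause(seconds).
- robot.ik(position, orientation): joint angles nearest the present ones, or None.
- robot.get_state(): the state.
- robot.grab_frame(name): name is "scene" or "top" or "wrist"; returns the picture (400x640x3 uint8, red, green, blue); there is no depth.
- robot.camera_info(name): a dict with "fx", "fy", "cx", "cy" (pixels), "rvec" (rotation vector, rad) and "tvec" (3), from world to camera coordinates, as OpenCV has them. Camera axes: x right, y down, z forward; pixel columns grow to the right and rows downward; lengths in m; the calibration is good to about 2 mm. The wrist camera is an equidistant fisheye: a pixel r from the principal point sees the ray r / f radians off the axis. A picture is of the moment at which its call begins: read the wrist's pose just before it. camera_info takes no time and is no camera call; for the wrist camera it gives the pose at the moment of the call.
A pose or a line that the arm cannot do raises robot.PlanningError and nothing moves.
- robot.sign_off(): hands the job in, once; it reports no verdict.
The state is a dict: "time": time; "qpos": joint angles; "joint_vel": joint speeds; "effort": joint torques, N m; "ee_pos": TCP position; "tool_rot": TCP orientation; "force": force on the tool from outside, world axes, zero at the start; "moment": the same for the moment, N m; "opening": finger opening in m.
Only numpy, scipy, OpenCV 4.12 (cv2) and the standard library are available. Lean on these libraries where they do the work, as an engineer would, in place of code of your own. Each camera call takes 0.05 s, during which the arm holds its last target. There are 200 camera calls.

### The job

The pine offcut lies freshly glued under the small blue press: first wind the grey timer fully, turning its wing key clockwise to the stop in as many partial turns as you need. Then push the press's black plunger knob down with the gripper until the yellow band has sunk into the steel sleeve and the sleeve's edge stands in the green band, never so far that the red band sinks in, and finish while still holding it there. Do not shift the offcut, and leave the standing glue bottle, tape measure and sanding block beside the work alone.

Things in the scene. Friction and masses are not known exactly. Their poses are not given: they have to be found in the camera images.
- press: blue glue press, fixed to the bench; base 140 x 120 x 12 mm; origin at bench height under the plunger's vertical axis. Own +x points to its column (30 x 36 mm, 58 mm behind that axis, 125 mm high), whose arm bears an upright steel sleeve 30 mm across, top edge 130 mm above the bench; only the plunger stands higher. Wood batten 46 x 114 mm fixed on the base along its y, top at 32 mm
- plunger (a joint): travel of the sprung plunger in m: 0 = up, grows as it is pushed straight down, stop at 0.026; springs up if let go. Bands on its 19 mm rod sink into the sleeve one by one: yellow 0 to 12 mm of travel, green 12 to 20 mm, red from 20 mm. Force: about 2 N to start, 4 N at 8 mm (the pad meets the offcut), 10 N at 12 mm, 14 N at 16 mm, 18 N at 20 mm
- plunger_top (a point): centre of the top of the black plunger knob, moving with it: knob 38 mm across, 27 mm high, nearly flat top (30 mm across); released, its top is 185 mm above the bench
- pad: black rubber pad, 34 mm across and 9 mm thick, on a sprung stem under the sleeve; origin at the centre of its underside. 8 mm above the offcut when released; pushed on to the offcut by the plunger
- offcut: pine offcut, 42 x 110 x 19 mm, lying loose on the press's batten under the pad, long side along the batten; origin at the centre of its underside
- timer: round grey mechanical timer, 84 mm across, 38 mm high, white dial on top, on a steel foot 66 x 128 x 5 mm (long side along its own y) screwed to the bench, immovable; origin at bench height on its vertical axis
- key (a joint): angle in rad of the winding key about the timer's vertical axis, clockwise seen from above: 0 = run down, 2.4 = fully wound (stop). At value a the wing's red end points along the timer's yaw minus a (0: its own +x); wound, it stands in the dial's green zone. Takes 0.17 to 0.22 N m; a brake keeps it where it is left. It starts between 0 and 0.4
- key_grip (a point): point to grip on the key's wing, on the turning axis, 64 mm above the bench; x along the wing toward its red end, turning with it. The wing is an upright black plate 46 mm long, 10 mm thick, from 47 to 77 mm above the bench, above the dial at 38 mm
- glue_bottle: yellow wood-glue bottle with orange tip, 58 mm wide, 180 mm tall, standing in front of the red tool chest; origin at the centre of its foot
- tape_measure: yellow tape measure, 36 x 82 x 63 mm high, standing; origin at the centre of its underside
- sanding_block: cork and red sanding block, 66 x 112 x 36 mm, lying; origin at the centre of the underside

How it is judged:
By the outcome, as a careful person would: the job done as asked, in the order asked, and still so for the second after the job is handed in, while the arm keeps its last pose, push and grip.
It also fails if it takes over 51 s, if anything falls off the work surface, if the arm or the gripper's body presses on something with over 40 N, if the wrist force passes 120 N, or if a joint passes its speed limit or range.

## Working session

There is one attempt and no reset: what is moved stays moved. The work goes in short steps, each a Python script; the robot and the scene stay as the last script left them, time stands still between calls to the robot, and variables do not carry over. Pictures are saved under pics/ and viewed, about 8 in all and at most 12, crops included, and the job is handed in when it is done.

```bash
mkdir -p pics; ls; python3 - <<'E'
from rig import robot
import cv2
for n in("scene","top"):
    cv2.imwrite(f"pics/{n}0.png",robot.grab_frame(n)[:,:,::-1]); print(n,robot.camera_info(n))
print(robot.get_state()); print(robot.camera_info("wrist"))
E
```

```text
pics
scene {'fx': 413.04869590049526, 'fy': 413.04869590049526, 'cx': 321.9246895049266, 'cy': 199.2675828899138, 'rvec': array([ 2.15743114, -0.67112197,  0.33550325]), 'tvec': array([-0.44518262,  0.27249914,  1.35850341])}
top {'fx': 422.7281891146517, 'fy': 422.7281891146517, 'cx': 316.1060912455279, 'cy': 196.0155369535442, 'rvec': array([ 2.19120351, -2.12960024,  0.10755029]), 'tvec': array([-7.49577258e-04,  5.82844509e-01,  1.53857732e+00])}
{'time': 0.1, 'qpos': array([-1.32248144,  0.41793227, -0.01031491,  1.61411134,  0.00468253,
        1.11072157, -0.05302836]), 'joint_vel': array([-6.43632484e-04, -8.36552950e-04, -4.49141820e-04, -1.23103967e-03,
        1.11164053e-03,  3.22353159e-05,  2.81806093e-04]), 'effort': array([ 2.01388801e-03, -8.52583122e+01,  6.39953557e-01, -4.26699364e+01,
       -4.88973164e-02,  1.63329189e-02,  6.00621820e-05]), 'ee_pos': array([0.17851345, 0.59862105, 0.22387767]), 'tool_rot': array([[-9.58291871e-01,  2.85791219e-01, -2.62828176e-04],
       [ 2.85791332e-01,  9.58291221e-01, -1.11797361e-03],
       [-6.76411076e-05, -1.14645904e-03, -9.99999341e-01]]), 'force': array([-0.12146108, -0.21949151,  0.86513   ]), 'moment': array([ 0.03569768, -0.01445572, -0.00363255]), 'opening': 0.0940621830907112}
{'fx': 309.70691628693146, 'fy': 309.70691628693146, 'cx': 318.0376320986209, 'cy': 201.6536862716651, 'rvec': array([-2.34065057, -1.74190574, -0.23168622]), 'tvec': array([-0.62254995, -0.02594737,  0.39243346])}
```

View pics/scene0.png

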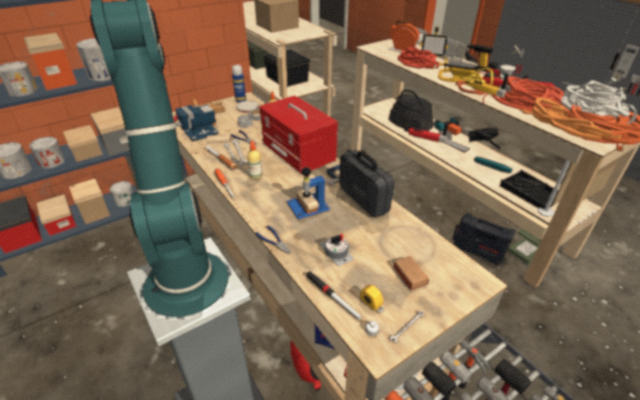

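View pics/top0.png

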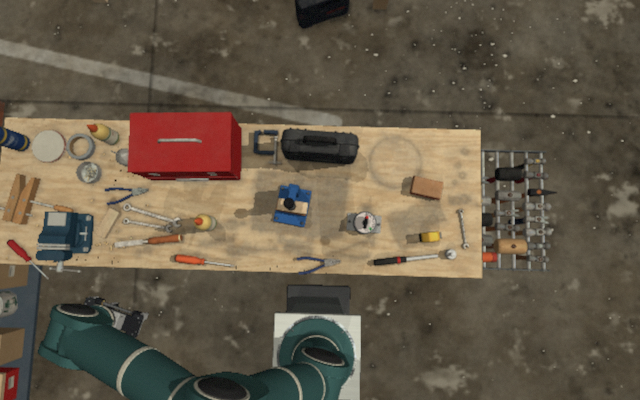

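The scene view shows the press at about (308,195) and the timer at (337,247). In the top view they are at (292,204) and (364,223). I'll enlarge both.

```bash
python3 - <<'E'
import cv2,numpy as np
t=cv2.imread("pics/top0.png");s=cv2.imread("pics/scene0.png")
a=cv2.resize(t[180:240,270:390],None,fx=6.5,fy=6.5,interpolation=cv2.INTER_CUBIC)
b=cv2.resize(s[160:270,280:360],None,fx=5,fy=5,interpolation=cv2.INTER_CUBIC)
cv2.imwrite("pics/t1.png",a);cv2.imwrite("pics/s1.png",b)
E
```

```text
(no output)
```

View pics/t1.png

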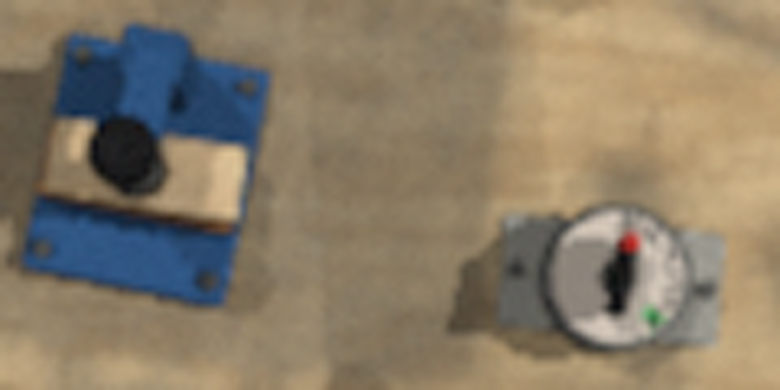

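Top crop: the knob centre is at crop (125,152). The key wing runs from its red end (629,243) to (616,308), and the timer foot's long edge runs (503,213) to (724,234).

```bash
cat >h.py <<'E'
from rig import robot
import numpy as np, cv2
from scipy.spatial.transform import Rotation as Rn
def ray(n,px,z,ci=None,fish=False):
    c=ci or robot.camera_info(n); R,_=cv2.Rodrigues(c["rvec"]); o=-R.T@c["tvec"]
    u=np.array([(px[0]-c["cx"])/c["fx"],(px[1]-c["cy"])/c["fy"]])
    if n=="wrist":
        r=np.hypot(*u); d=np.r_[u*np.sin(r)/r,np.cos(r)]
    else: d=np.r_[u,1]
    d=R.T@d; return o+d*(z-o[2])/d[2]
def down(yaw):  # tool x axis along yaw, z down
    c,s=np.cos(yaw),np.sin(yaw); return np.array([[c,s,0],[s,-c,0],[0,0,-1.]])
E
python3 - <<'E'
from h import *
P=lambda x,y,z:ray("top",(270+(x+.5)/6.5-.5,180+(y+.5)/6.5-.5),z)
print("knob",P(125,152,.185)); r=P(629,243,.077);b=P(616,308,.077);print("key",P(621,275,.077),(r+b)/2,"yaw",np.arctan2(*(r-b)[1::-1]))
f=P(503,213,.005)-P(724,234,.005);print("timer yaw",np.arctan2(f[1],f[0])-np.pi/2)
print("press y", [P(*q,.012) for q in((67,35),(270,70),(25,268),(225,305))])
k=P(621,275,.077)
for yaw in np.arange(-3.3,3.3,.3):
    q=robot.ik([k[0],k[1],.30],down(yaw)); print(round(yaw,2),None if q is None else np.round(q,2))
E
```

```text
knob [0.53992472 0.10476958 0.185     ]
key [ 0.48947721 -0.16274731  0.077     ] [ 0.48924843 -0.16358107  0.077     ] yaw -0.1805958934106872
timer yaw -0.06664294237735002
press y [array([0.62294266, 0.15403027, 0.012     ]), array([0.60576371, 0.03551554, 0.012     ]), array([0.4870497 , 0.17303045, 0.012     ]), array([0.46910249, 0.05724448, 0.012     ])]
-3.3 [-0.63  0.25  1.06  1.81 -0.23  1.21  1.91]
-3.0 [-0.64  0.26  1.08  1.81 -0.24  1.22  2.22]
-2.7 [-0.67  0.27  1.11  1.81 -0.25  1.22  2.53]
-2.4 [-0.62  0.25  1.05  1.81 -0.23  1.21  2.8 ]
-2.1 [ 1.16  0.3  -1.08  1.76  0.28  1.25  2.62]
-1.8 [-0.74  0.32  1.24  1.81 -0.32  1.23 -2.78]
-1.5 [-0.65  0.26  1.09  1.81 -0.24  1.22 -2.56]
-1.2 [-0.65  0.26  1.09  1.81 -0.24  1.22 -2.26]
-0.9 [-0.65  0.26  1.09  1.81 -0.24  1.22 -1.96]
-0.6 [-0.65  0.26  1.09  1.81 -0.24  1.22 -1.66]
-0.3 [-0.65  0.26  1.09  1.81 -0.24  1.22 -1.36]
-0.0 [-0.72  0.31  1.21  1.81 -0.31  1.23 -1.  ]
0.3 [-0.73  0.32  1.22  1.81 -0.32  1.23 -0.69]
0.6 [-0.73  0.31  1.22  1.81 -0.31  1.23 -0.39]
0.9 [-0.73  0.31  1.21  1.81 -0.31  1.23 -0.1 ]
1.2 [-0.72  0.31  1.2   1.81 -0.3   1.23  0.2 ]
1.5 [-0.72  0.3   1.19  1.81 -0.3   1.23  0.49]
1.8 [-0.71  0.3   1.19  1.81 -0.29  1.23  0.79]
2.1 [-0.69  0.28  1.15  1.81 -0.28  1.22  1.07]
2.4 [-0.65  0.26  1.08  1.81 -0.24  1.22  1.34]
2.7 [-0.63  0.25  1.06  1.81 -0.23  1.21  1.63]
3.0 [-0.63  0.25  1.06  1.81 -0.23  1.21  1.93]
```

View pics/s1.png

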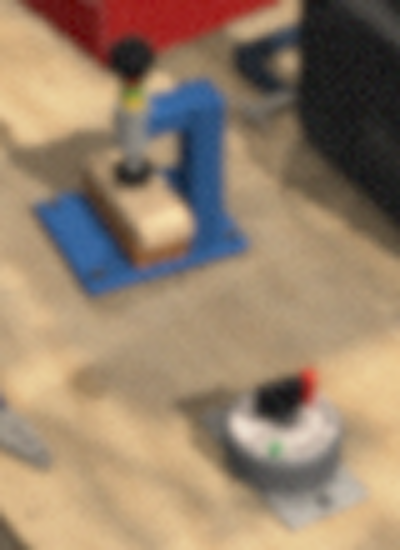

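```bash
python3 - <<'E'
from h import *
p=robot.get_state()["ee_pos"]; robot.move_linear([p[0],p[1],.35],velocity=.25)
s=robot.get_state();print(s["time"],s["qpos"])
q=s["qpos"].copy(); q[0]=0.32; q[6]=1.9; robot.goto_joints(q)
s=robot.get_state();print(s["time"],s["ee_pos"],np.arctan2(s["tool_rot"][1,0],s["tool_rot"][0,0]))
k=[.4893,-.163,.17]
print(robot.ik(k,down(np.pi-.18)))
robot.move_ptp(k,down(np.pi-.18))
s=robot.get_state();print(s["time"],s["qpos"],s["ee_pos"])
ci=robot.camera_info("wrist"); im=robot.grab_frame("wrist")
cv2.imwrite("pics/w1.png",im[:,:,::-1]); np.save("ci1.npy",ci,allow_pickle=True)
E
```

```text
0.75 [-1.32572832  0.3342265  -0.00608909  1.44826961  0.00209199  1.35950784
 -0.05089707]
3.95 [ 0.58371867 -0.22196876  0.34969917] -3.1251467188681263
[ 2.65426678e-01  2.86767521e-01 -4.13181666e-03  1.93776352e+00
  1.47224197e-03  9.17064448e-01  1.65136457e+00]
4.8083 [ 2.65328361e-01  2.86520110e-01 -4.04370105e-03  1.93493348e+00
  1.48600094e-03  9.18161468e-01  1.65204787e+00] [ 0.49063605 -0.16335847  0.17118509]
```

View pics/w1.png

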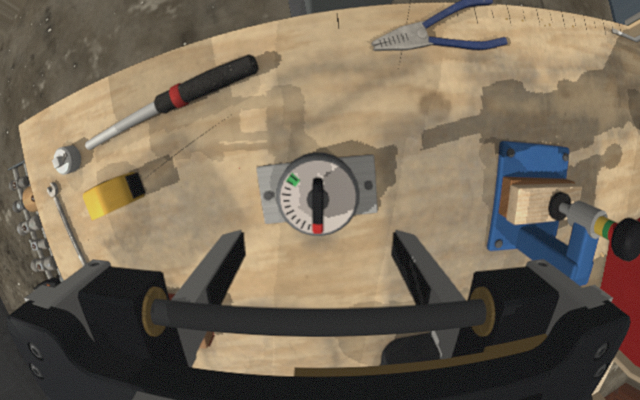

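```bash
python3 - <<'E'
import cv2
a=cv2.imread("pics/w1.png")
cv2.imwrite("pics/w1c.png",cv2.resize(a[148:243,253:383],None,fx=6,fy=6,interpolation=cv2.INTER_CUBIC))
E
```

```text
(no output)
```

View pics/w1c.png

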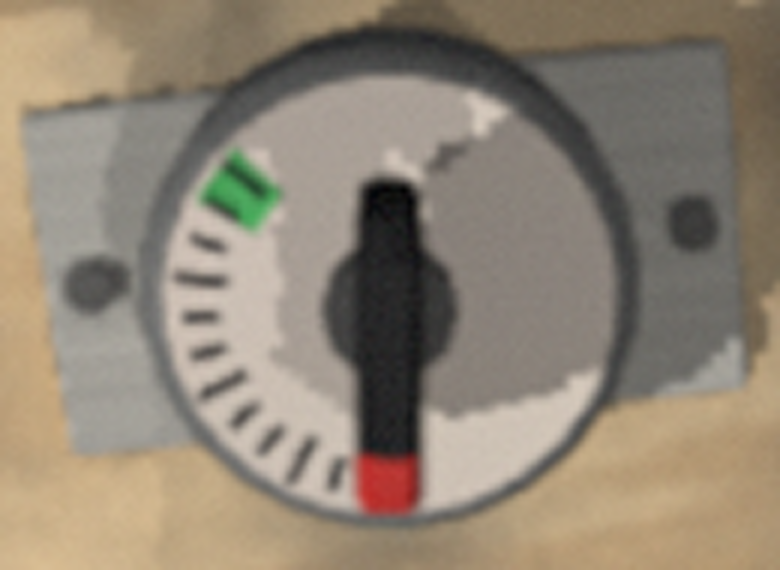

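Wrist crop: the wing runs from (389,185) to its red end at (388,515). The foot screws are at (95,284) and (692,223), and the green zone is at (240,190).

```bash
python3 - <<'E'
from h import *
ci=np.load("ci1.npy",allow_pickle=True).item()
W=lambda x,y,z:ray("wrist",(253+(x+.5)/6-.5,148+(y+.5)/6-.5),z,ci)
r=W(388,513,.077);b=W(389,183,.077)
print("key",(r+b)/2,np.linalg.norm(r-b),np.arctan2(*(r-b)[1::-1]))
l=W(95,284,.005);m=W(692,223,.005); d=l-m; print("foot mid",(l+m)/2,"dir",np.arctan2(d[1],d[0]))
print("knob",ray("wrist",(628,240),.172,ci))
E
```

```text
key [ 0.4865915  -0.16503842  0.077     ] 0.04912725863568382 -0.1845289146452912
foot mid [ 0.4889654  -0.16500342  0.005     ] dir -1.647008318158411
knob [0.54106334 0.10511844 0.172     ]
```

```bash
python3 - <<'E'
from h import *
def st(t):
    s=robot.get_state();print(t,round(s["time"],2),"q7",round(s["qpos"][6],3),np.round(s["ee_pos"],4),"F",np.round(s["force"],1),"M",np.round(s["moment"],3),"op",round(s["opening"],4));return s
R=down(np.pi-.1845); k=[.488,-.1642]
robot.move_ptp([*k,.12],R); st("hover")
if robot.move_linear([*k,.064],velocity=.06,threshold=10): st("HIT"); raise SystemExit
st("down"); robot.gripper_to(0.0); s=st("grip")
q=s["qpos"].copy()
if abs(s["opening"]-.010)>.004: raise SystemExit("bad grip")
for d in(.3,1.2,2.0):
    t=q.copy(); t[6]=q[6]-d; robot.goto_joints(t); st(d)
E
```

```text
hover 5.17 q7 1.65 [ 0.4882 -0.1644  0.1203] F [0.2 0.4 0.7] M [ 0.028 -0.046 -0.011] op 0.0938
down 6.26 q7 1.648 [ 0.4882 -0.1643  0.0643] F [-0.3  0.5 -0.3] M [0.042 0.016 0.033] op 0.0934
grip 7.41 q7 1.648 [ 0.4881 -0.1636  0.064 ] F [0.8 6.5 1. ] M [ 1.371 -0.196  0.046] op 0.0201bad grip
```

It closed on the 20 mm hub below the wing, so I'll open, lift 7 mm and shift to y ≈ -0.1632.

```bash
python3 - <<'E'
from h import *
def st(t):
    s=robot.get_state();print(t,round(s["time"],2),"q7",round(s["qpos"][6],3),np.round(s["ee_pos"],4),"F",np.round(s["force"],1),"M",np.round(s["moment"],3),"op",round(s["opening"],4));return s
robot.gripper_to(.04); st("open")
robot.move_linear([.488,-.1632,.071],velocity=.05); st("up")
robot.gripper_to(0.0); s=st("grip")
q=s["qpos"].copy()
if abs(s["opening"]-.010)>.004: raise SystemExit("bad grip")
t=q.copy(); t[6]=q[6]-.3; robot.goto_joints(t); st(.3)
E
```

```text
open 7.93 q7 1.648 [ 0.488  -0.1643  0.064 ] F [0.2 0.9 0.4] M [0.033 0.059 0.031] op 0.0401
up 8.22 q7 1.647 [ 0.4883 -0.1632  0.0715] F [ 0.2 -0.1 -0.5] M [ 0.003 -0.006 -0.033] op 0.0401
grip 8.8 q7 1.647 [ 0.4879 -0.1634  0.0709] F [ 0.1 -2.2 -1. ] M [-0.453  0.041  0.11 ] op 0.0096
0.3 9.2 q7 1.351 [ 0.4881 -0.1628  0.0709] F [1.8 6.2 0.3] M [ 1.309 -0.397 -0.124] op 0.0096
```

```bash
python3 - <<'E'
from h import *
def st(t):
    s=robot.get_state();print(t,round(s["time"],2),"q7",round(s["qpos"][6],3),np.round(s["ee_pos"],4),"F",np.round(s["force"],1),"M",np.round(s["moment"],3),"op",round(s["opening"],4));return s
q=robot.get_state()["qpos"].copy(); q0=1.647
for d in(1.,1.7,2.1,2.2,2.25,2.3,2.34):
    q[6]=q0-d; robot.goto_joints(q); s=st(d)
    if np.linalg.norm(s["force"])>25 or abs(s["moment"][2])>.9: break
E
```

```text
1.0 9.93 q7 0.651 [ 0.4892 -0.1618  0.071 ] F [ 8.2  7.3 -6.4] M [ 1.725 -1.991 -0.02 ] op 0.0101
1.7 10.67 q7 -0.049 [ 0.4906 -0.1618  0.0711] F [ 18.    5.7 -16.2] M [ 1.475 -4.328  0.018] op 0.0101
2.1 11.15 q7 -0.449 [ 0.4912 -0.1623  0.0711] F [ 22.3   2.3 -22.7] M [ 0.743 -5.433 -0.045] op 0.01
```

Side force grew because the grip was about 2.4 mm off the axis in x. I'll release and regrip on the estimated axis (0.4902,-0.1638), then finish the turn.

```bash
python3 - <<'E'
from h import *
def st(t):
    s=robot.get_state();print(t,round(s["time"],2),"q7",round(s["qpos"][6],3),np.round(s["ee_pos"],4),"F",np.round(s["force"],1),"M",np.round(s["moment"],3),"op",round(s["opening"],4));return s
robot.gripper_to(.03); s=st("open")
robot.move_linear([.4902,-.1638,.071],velocity=.05,frame=down(np.pi-.1845-2.1)); st("al")
robot.gripper_to(0.0); s=st("grip")
q=s["qpos"].copy(); q0=q[6]
for d in(.06,.12,.16,.20,.24,.28):
    q[6]=q0-d; robot.goto_joints(q); s=st(d)
    if np.linalg.norm(s["force"])>25 or abs(s["moment"][2])>.9: break
E
```

```text
open 11.68 q7 -0.452 [ 0.488  -0.1629  0.071 ] F [-0.2 -0.4  0.2] M [-0.057  0.131  0.028] op 0.03
al 11.93 q7 -0.453 [ 0.4903 -0.1638  0.071 ] F [ 0.1 -0.1  0.7] M [-0.081  0.136  0.013] op 0.0303
grip 12.38 q7 -0.453 [ 0.4903 -0.1638  0.071 ] F [ 0.6 -0.5 -1.9] M [-0.236 -0.098  0.063] op 0.0096
0.06 12.63 q7 -0.512 [ 0.4903 -0.1639  0.071 ] F [ 0.2 -0.6 -1.1] M [-0.153  0.011 -0.063] op 0.0092
0.12 12.88 q7 -0.571 [ 0.4902 -0.1638  0.071 ] F [ 0.3 -0.4 -1.8] M [-0.177 -0.032 -0.015] op 0.0095
0.16 13.13 q7 -0.611 [ 0.4903 -0.1639  0.071 ] F [-0.5 -1.3 -1. ] M [-0.274 -0.03   0.044] op 0.0098
0.2 13.38 q7 -0.651 [ 0.4903 -0.1639  0.071 ] F [ 0.5 -1.5 -1. ] M [-0.167  0.107  0.09 ] op 0.0101
0.24 13.63 q7 -0.691 [ 0.4903 -0.1639  0.071 ] F [ 1.2 -0.5 -1. ] M [-0.284  0.086  0.439] op 0.0102
0.28 13.88 q7 -0.731 [ 0.4903 -0.1638  0.071 ] F [ 0.3 -1.7 -0.8] M [-0.269  0.078  0.508] op 0.0103
```

The moment jumped to about 0.5 N m near the predicted stop angle. I'll nudge once more, release and look.

```bash
python3 - <<'E'
from h import *
q=robot.get_state()["qpos"].copy(); q[6]-=.06; robot.goto_joints(q); print(robot.get_state()["moment"])
robot.gripper_to(.05)
p=robot.get_state()["ee_pos"]; robot.move_linear([p[0],p[1],.20],velocity=.2); robot.pause(.15)
ci=robot.camera_info("wrist"); im=robot.grab_frame("wrist")
np.save("ci2.npy",ci,allow_pickle=True); cv2.imwrite("pics/w2f.png",im[:,:,::-1])
W=ray
# crop around projected key
R,_=cv2.Rodrigues(ci["rvec"]); c=R@np.array([.4903,-.1638,.077])+ci["tvec"]; th=np.arctan2(np.hypot(c[0],c[1]),c[2]); u=c[:2]/np.hypot(c[0],c[1])*th*ci["fx"]+[ci["cx"],ci["cy"]]
x,y=np.int32(u); print(u,robot.get_state()["time"])
x0,y0=x-60,y-50; print(x0,y0)
cv2.imwrite("pics/w2.png",cv2.resize(im[y0:y0+100,x0:x0+120,::-1],None,fx=6,fy=6,interpolation=cv2.INTER_CUBIC))
E
```

```text
[-0.36228162  0.13442817  0.6743735 ]
[318.08371805 198.74675935] 15.8917
258 148
```

View pics/w2.png

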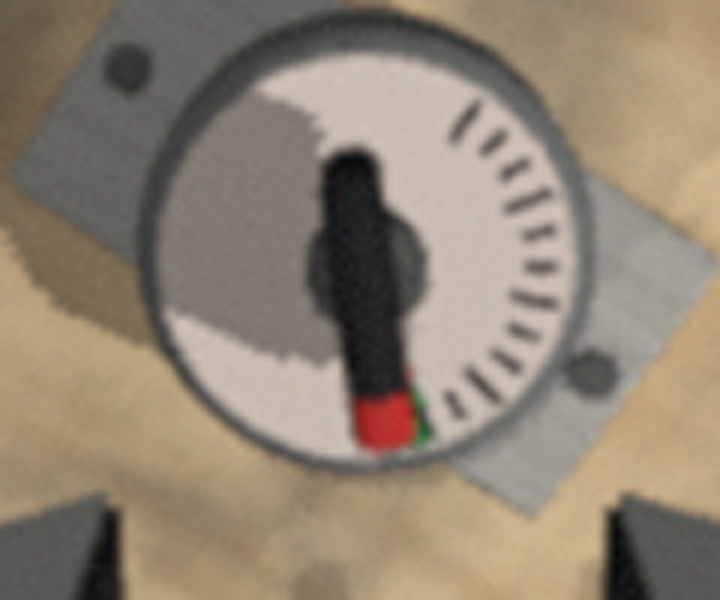

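The red end now stands over the green zone: wing from (350,155) to (386,440), screws at (128,67) and (592,372). I'll check the angle numerically, then go above the plunger.

```bash
python3 - <<'E'
from h import *
ci=np.load("ci2.npy",allow_pickle=True).item()
W=lambda x,y,z:ray("wrist",(258+(x+.5)/6-.5,148+(y+.5)/6-.5),z,ci)
d=W(386,440,.077)-W(350,155,.077); f=W(592,372,.005)-W(128,67,.005)
aw=np.arctan2(d[1],d[0]); af=np.arctan2(f[1],f[0]); print("wing",aw,"foot",af,"a mod pi cand",[(af+s-aw)%(2*np.pi) for s in(np.pi/2,-np.pi/2)])
def st(t):
    s=robot.get_state();print(t,round(s["time"],2),"q",np.round(s["qpos"],2),np.round(s["ee_pos"],4),"F",np.round(s["force"],1));return s
p=robot.get_state()["ee_pos"]; robot.move_linear([p[0],p[1],.29],velocity=.2)
robot.move_ptp([.5405,.1043,.29],down(-.15)); st("above")
robot.gripper_to(0.0)
robot.move_linear([.5405,.1043,.222],velocity=.1); robot.pause(.2); s=st("near")
hit=robot.move_linear([.5405,.1043,.196],velocity=.01,threshold=1.8); s=st(f"hit {hit}"); print(s["opening"])
E
```

```text
wing -2.5012759458263005 foot -1.6450186595454364 a mod pi cand [np.float64(2.4270536130757607), np.float64(5.568646266665554)]
above 17.65 q [-0.12  0.23 -0.15  1.72  0.04  1.2  -2.  ] [0.5405 0.1033 0.2895] F [ 0.5 -0.4  0.3]
near 19.55 q [-0.12  0.29 -0.15  1.8   0.05  1.05 -2.01] [0.5407 0.1043 0.2225] F [0.6 0.6 0.2]
hit True 21.29 q [-0.12  0.31 -0.15  1.82  0.05  1.01 -2.01] [0.5404 0.1043 0.2024] F [ 1.5 -0.   2.2]
0.000265020704770688
```

The key reads about 2.43 rad, so it is at the stop. Contact is at TCP z≈0.203, as expected. Now I'll press to about 16 mm, checking the force on the way.

```bash
python3 - <<'E'
from h import *
for z in(.195,.191,.188):
    robot.move_linear([.5405,.1043,z],velocity=.012); robot.pause(.15)
    s=robot.get_state();print(round(s["time"],2),np.round(s["ee_pos"],4),"F",np.round(s["force"],1))
    if s["force"][2]>16: break
ci=robot.camera_info("wrist"); im=robot.grab_frame("wrist"); sc=robot.grab_frame("scene")
a=cv2.resize(sc[165:205,285:335,::-1],None,fx=8,fy=8,interpolation=cv2.INTER_CUBIC)
b=cv2.resize(im[:,:,::-1],(400,250)); b=cv2.copyMakeBorder(b,0,70,0,0,cv2.BORDER_CONSTANT)
R,_=cv2.Rodrigues(ci["rvec"]); c=R@np.array([.5405,.1043,.13])+ci["tvec"]; n=np.hypot(c[0],c[1]); u=c[:2]/n*np.arctan2(n,c[2])*ci["fx"]+[ci["cx"],ci["cy"]]; print(u)
x0=int(np.clip(u[0]-50,0,540));y0=int(np.clip(u[1]-35,0,330))
w=cv2.resize(im[y0:y0+70,x0:x0+100,::-1],(400,280),interpolation=cv2.INTER_CUBIC)
cv2.imwrite("pics/p1.png",np.vstack([np.hstack([a,b]),np.hstack([w,0*w])]))
E
```

```text
22.21 [0.5406 0.1043 0.1951] F [-0.2  0.2  6.2]
22.84 [0.5406 0.1043 0.1913] F [-2.6 -0.2  9.8]
23.39 [0.5406 0.1044 0.1885] F [-3.4 -0.7 13.3]
[316.19726512 222.14609172]
```

View pics/p1.png

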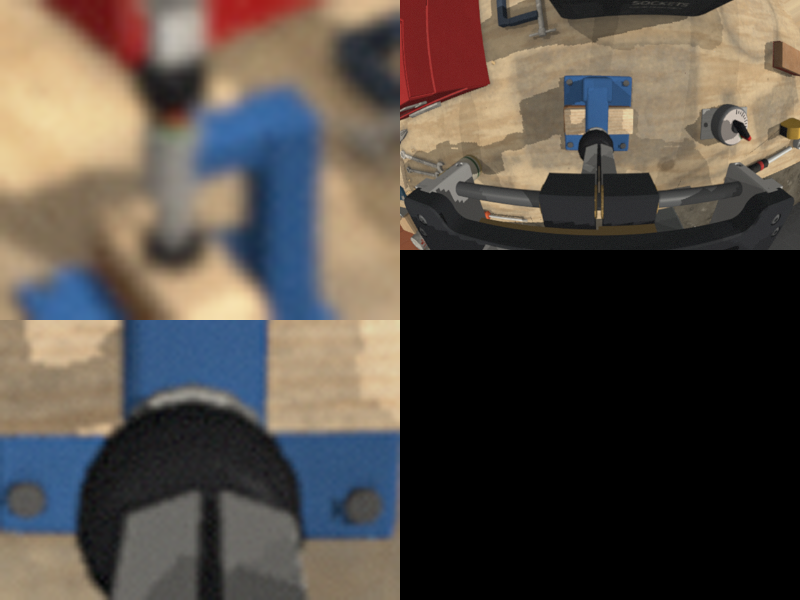

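The scene crop shows no yellow: a thin green strip stands at the sleeve edge (175,130) with red above it (172,115), and the pad is on the offcut. Force (13.3 N) and height both give about 15.5 mm of travel, mid-green.

```bash
python3 - <<'E'
from h import *
robot.pause(.6); s=robot.get_state();print(s["time"],s["ee_pos"],s["force"]); robot.sign_off()
E
```

```text
24.0917 [0.54064984 0.1043244  0.18853239] [-2.62452842 -0.54796392 11.81384578]
the job is handed in; nothing more can be done
```

I wound the timer to its stop, then pushed the plunger into the green band. I handed the job in at 24.1 s with the gripper still holding it there.

- **Timer:** The first grip closed on the key's hub instead of the wing. I reopened without turning and regripped higher. About 2.1 rad into the turn the side force reached 32 N because the grip was about 2.4 mm off the turning axis. I released, re-centred and finished the turn. At the end the moment rose from under 0.1 to 0.67 N m. A picture taken after release shows the red end over the green zone, and I measured the key at about 2.43 rad against the stop at 2.4.
- **Press:** TCP height puts the travel at about 15.5 mm, in the green band (12–20 mm). The scene crop agrees: no yellow, a thin green strip at the sleeve edge, red still outside.
- **Force readings:** The force was 13.3 N on arrival and 11.8 N in the last reading. By force alone the travel is 14–15 mm, slightly less than the height gives but still in the green.
- **Other objects:** The pad is down on the offcut and I saw no sign that it had shifted, but I did not measure its position before and after. The arm never worked close to the glue bottle, tape measure or sanding block.

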